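# Open a spares chest with a doubtful catch and hold its lid up

## Robot

A 7-joint arm with a two-finger parallel gripper is mounted at the origin on a cart in front of the work surface, level with it; the furniture and walls round the work are solid. World frame = base frame: x ahead of the robot, y to its left, z up, the work surface at z = 0. Lengths are in m, angles in rad, forces in N, time in s.
With the tool pointing down it reaches from about 0.4 to 0.85 m from the base axis. Payload 10.4 kg.
Tool frame: the origin (TCP) lies midway between the tips of the shut fingers; the grasp point (between the pads) lies 19 mm behind it; z points along the fingers, y is the line along which they close (so a half turn about z gives the same grasp; the last joint's range is limited). The gripper opens to 85 mm and grips with 20 to 120 N. Pads are 22 mm wide; open, the fingers measure 114 mm over their backs; the gripper's body (76 mm by 85 mm) begins 54 mm behind the grasp point. The pads swing forward as they close: fully open they stand 13 mm farther back than shut.
Start: joints at [-1.212, 0.332, -0.065, 1.46, 0.022, 1.35, -0.088], TCP at [0.233, 0.58, 0.231] pointing down, gripper open.
Joint ranges: [-2.6, 2.6], [-0.5, 2.12], [-1.47, 1.34], [0.16, 2.42], [-1.27, 4.41], [0.06, 2.06], [-2.6, 2.6]. Speed limits (rad/s): [2.22, 2.22, 2.79, 2.79, 3.14, 3.14, 3.14].

## Interface

Orientations are given as a unit quaternion [x, y, z, w].
In Python, from workcell import get_obs, camera, camera_params, hand_in gives the robot as it stands.
- The arm moves only by the tool carry_out, never from a script. Its argument "commands" is a list that holds one entry, the list of rows, each a list of 6 numbers: the shift along the tool's x, y, z in units of 40 mm (1.0 is 40 mm), then the turn, a rotation vector about the tool's x, y, z in units of 6 degrees (1.0 is 6 degrees). In form: [[[x, y, z, ax, ay, az], ...]]. A call has 1 to 20 rows; each row shifts and turns the commanded pose from where the row before left it, along the tool's axes as they then stand; what a row does not reach is not made up. A row lasts 1/12 s, in which the tool goes at most 41.7 mm and 7.16 degrees, less where a joint would pass 70% of its speed; a pose out of reach is approached as far as the arm can. A call is refused whole if a number of a shift passes 1 or a number of a turn 1, either way. A call with a gripper value outside its range is refused whole. "hand" is the closure, from -1 (fully open) to 1 (shut), set as the call begins (left out, the last holds). The fingers move at their own pace and stop on an object; "force" is the grip in N (left out, the last holds). Time passes only in rows, so rows that do not move let the fingers close. It gives the time, the measured TCP pose, the force, the opening and the grip force at its end, in the units of the state.
- get_obs(): the state, without advancing time (a new reading comes with each control period).
- camera(name): name is "side" or "top"; returns the picture (420x560x3 uint8, red, green, blue); there is no depth.
- camera_params(name): a dict with "mtx" (3x3 intrinsics, pixels), "R" (3x3) and "t" (3): a world point X has camera coordinates R X + t. Camera axes: x right, y down, z forward; pixel columns grow to the right and rows downward; lengths in m; the calibration is good to about 2 mm. A picture is of the moment at which its call begins. camera_params takes no time and is no camera call.
- hand_in(): hands the job in; it is judged then, once.
The state is a dict: "clock": time; "joint_pos": joint angles; "joint_velocities": joint speeds; "tau": joint torques, N m; "position": TCP position; "ee_rot": TCP orientation; "ft_force": force on the tool from outside, world axes, zero at the start; "torque": the same for the moment, N m; "grip_width": opening from 0.0 (shut) to 1.0 (fully open); "grasp_force": force on a finger pad.
Only numpy, scipy, OpenCV 4.12 (cv2) and the standard library are available. Lean on these libraries where they do the work, as an engineer would, in place of code of your own. Each camera call takes 0.05 s, during which the arm holds its last target. There are 200 camera calls.

## Task

I need to reach into the steel spares chest on the bench, so get its lid open and keep holding it up for me. First lift the roll of tape off the lid and lay it flat on the bench top (do not drop it); then, before you touch the catch, tug the lid by its bow handle to find out whether the catch has it. If it has, do not force it but push the thumb slide on the front over to its far end to release it. Lift the lid about half-way to upright or more and finish while still holding it there, with the other things on the bench left where they are.

Things in the scene. Friction and masses are not known exactly. Their poses are not given: they have to be found in the camera images.
- case: Grey painted sheet-steel chest fixed to the bench, body 140 (x) by 300 (y) by 96 mm, 101 mm high to the top of the shut lid. Origin: centre of its underside, on the bench top. Its x axis points from the front to the back (hinge side), y to its left along the front, z up.
- lid (a joint): Angle of the chest's lid (rad) about the hinge along the back rim: 0 shut, grows as the front edge rises, stopped at 1.3. The lid weighs about 0.55 kg and falls shut when let go; free, it lifts with about 4 to 8 N at the handle. If the catch has it, it comes up only about 0.03 and then stops dead; whether the catch has it cannot be seen from outside.
- lid_handle (a point): Middle of the lid's steel bow handle: a round bar 11 mm thick, 84 mm long along the chest's y, 40 mm clear above the lid's top (bar axis to lid), near the front edge in the left half of the lid; its two posts stand 50 mm either side of this point. In the chest's frame with the lid shut: (-42, +75, 141) mm. It turns with the lid.
- lid_hinge (a point): Middle of the lid's hinge axis, which lies along the chest's y at its back rim: (73, 0, 97) mm in the chest's frame.
- catch_box: Dark steel catch box screwed to the chest's front face, 40 (x) by 120 (y) by 46 mm, its top 70 mm above the bench; it spans y -25 to -145 mm and x -70 to -110 mm in the chest's frame. Its origin is the chest's origin. A steel staple on the lid's front edge (22 mm wide, at y = -45 mm in the chest's frame) dips into it, where a tongue that cannot be seen may or may not reach through it.
- catch_slide (a joint): Travel of the catch's thumb slide (m): 0 as found, grows to 0.024 at its far end as it is pushed to the chest's right (-y of the chest, away from the staple). About 2 to 4 N move it and it stays where it is left. At the far end the tongue is drawn clear of the staple and stays clear. It stands at 0 whether or not the tongue is in the staple.
- thumb_piece (a point): Centre of the slide's upright steel thumb piece, 14 (x) by 9 (y) by 24 mm (from 2.5 to 26 mm above the catch box's top), ribbed on its sides, moves with the slide; as found at (-94, -90, 84) mm in the chest's frame, so there is a gap of 29 mm between it and the staple's plate, and 15 mm between it and the lid's front edge.
- roll_center (a point): Centre of the roll of silver tape that lies flat on the right half of the lid: 105 mm across, 48 mm high, about 0.22 kg; its hole is about 68 mm across, the wall about 17 mm thick. The point is on its axis half-way up (24 mm above what it lies on); z is its axis.
- clear_patch (a point): Centre of a clear patch of bench top, free for 75 mm all round (to the right of a fixed sanding block, in front of the sander), where the roll can be laid; any other free place on the bench will do.
- glue_bottle: Bystander: yellow glue bottle, 45x62x190 mm, standing behind the chest's left end. Origin at its foot. Leave it.
- mallet: Bystander: wooden mallet, 253 mm long, lying in front of the blue crate. Leave it.
- driver: Bystander: screwdriver with an orange handle, 232 mm long, lying in front of the sander. Leave it.
- spanner: Bystander: small spanner, 133 mm long, lying by the front edge of the bench. Leave it.

How it is judged:
On the way, in this order (a step that is already met when the one before it is completed fails the run):
1. the roll lies flat on the bench top, let go, with the lid still shut (height (world z) of roll_center between 0.012 and 0.032 m and angle between roll_center's own z axis and vertical below 0.2 rad and world x of roll_center above 0.36 m and contact force between the fingers and roll below 0.1 N and linear speed of roll below 0.05 m/s and value of joint lid below 0.02 rad), for 0.2 s.
2. the fingers tug the lid up through its play to where the catch would stop it, with the thumb slide still as found (contact force between the fingers and lid above 0.5 N and value of joint catch_slide below 0.004 m and value of joint lid above 0.024 rad), for 0.05 s.
At the end, for the whole second after the job is handed in: The lid stands open by at least 0.7 rad (40 degrees), at rest (under 0.1 rad/s), carried by the fingers (they press on it with more than 1 N) and by nothing else; the roll lies flat (within 0.2 rad) and at rest on the bench top (value of joint lid above 0.7 rad and velocity of joint lid between -0.1 and 0.1 rad/s and contact force between the fingers and lid above 1 N and contact force between roll and lid below 0.1 N and height (world z) of roll_center between 0.012 and 0.032 m and world x of roll_center above 0.36 m and angle between roll_center's own z axis and vertical below 0.2 rad and linear speed of roll below 0.05 m/s); the arm keeps its last pose, push and grip.
It fails at once if the roll is dropped or knocked off the chest (linear speed of roll above 1 m/s and height (world z) of roll_center below 0.11 m).
It fails at once if the catch is forced (the lid pulls on it with more than 60 N) (contact force between lid and catch_box above 60 N).
It fails at once if another thing on the bench is moved more than 3 cm (distance of any of glue_bottle, mallet, driver, spanner from where it was at the start of the episode above 0.03 m).
It also fails if it takes over 67 s, if anything falls off the work surface, if the arm or the gripper's body presses on something with over 40 N, if the wrist force passes 120 N, or if a joint passes its speed limit or range.

## Working session

There is one attempt and no reset: what is moved stays moved. The work goes in short steps, Python scripts to look and compute and a tool call to move; the robot and the scene stay as the last step left them, time stands still between calls to the robot, and variables do not carry over. Pictures are saved under pics/ and viewed, at most 10 in all, crops included, and the job is handed in when it is done.

Besides the shell and the picture viewer there is one more tool, called after "Call:" as name([rows], argument=value, ...), one row to a line, values as JSON. carry_out: Moves the arm, as the interface text tells. Its arguments: {"type":"object","properties":{"commands":{"type":"array"},"hand":{"type":"number"},"force":{"type":"number"}},"required":["commands"]}

```bash
mkdir -p pics; python3 - <<'E'
from workcell import *
import cv2
for n in("side","top"):
    cv2.imwrite(f"pics/{n}0.png",camera(n)[:,:,::-1]); p=camera_params(n); print(n,p)
o=get_obs();print(o)
E
```

```text
side {'mtx': array([[461.02426057,   0.        , 277.9440637 ],
       [  0.        , 461.02426057, 211.86685337],
       [  0.        ,   0.        ,   1.        ]]), 'R': array([[ 0.74400275, -0.66814665,  0.00632199],
       [-0.57881687, -0.64920035, -0.49346727],
       [ 0.33381274,  0.36348173, -0.86974139]]), 't': array([-0.45463758,  0.31931569,  1.1625303 ])}
top {'mtx': array([[414.70400823,   0.        , 278.02902209],
       [  0.        , 414.70400823, 208.9829683 ],
       [  0.        ,   0.        ,   1.        ]]), 'R': array([[-0.02340583, -0.99965811, -0.01165469],
       [-0.99150901,  0.02470349, -0.12766997],
       [ 0.12791423,  0.00856751, -0.99174823]]), 't': array([-0.05896469,  0.57613238,  1.20349174])}
{'clock': 0.1, 'joint_pos': array([-1.21158112,  0.33282465, -0.06474388,  1.46083421,  0.02162752,
        1.34994142, -0.0885128 ]), 'joint_velocities': array([ 5.72865086e-04, -9.61814259e-04, -1.93915648e-03, -4.19625318e-03,
       -3.98285044e-04,  9.37334656e-04, -5.56699846e-05]), 'tau': array([ 2.22152019e-03, -6.26748347e+01,  4.94473195e-02, -3.92427170e+01,
        1.62937545e-02,  7.14008187e-03, -4.25405034e-06]), 'position': array([0.23273915, 0.57968243, 0.23059669]), 'ee_rot': array([ 1.89723810e-01,  9.81837281e-01, -6.49367330e-04, -8.86397648e-05]), 'ft_force': array([ 0.06202579,  0.25207014, -0.13622702]), 'torque': array([ 0.0304069 ,  0.03091542, -0.01889126]), 'grasp_force': 0.0, 'grip_width': 0.997436922252001}
```

View pics/top0.png

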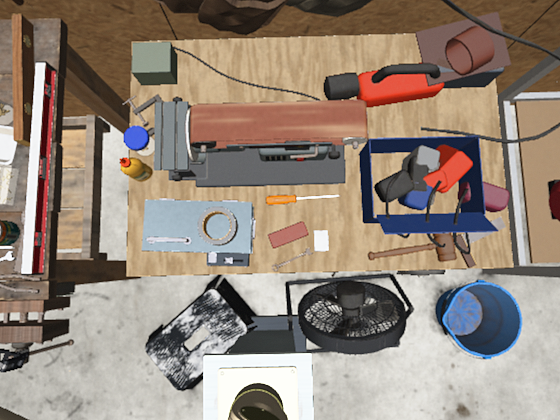

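View pics/side0.png

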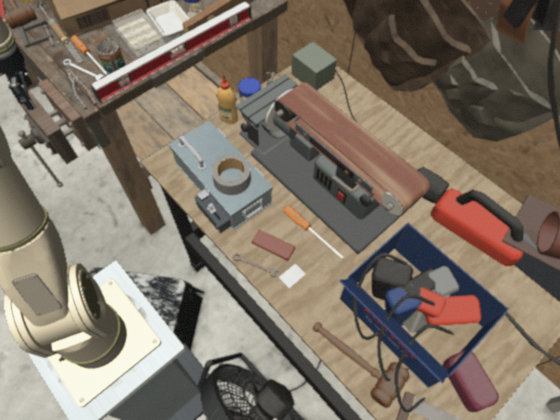

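The top view shows the lid at about (144–253, 200–251), the roll at (218,227) and the handle at (167,240). The sanding block is at (288,235) and the driver at (300,199). I'll zoom in to get accurate corners.

```bash
python3 - <<'E'
import cv2
t=cv2.imread("pics/top0.png");s=cv2.imread("pics/side0.png")
def crop(im,x0,y0,x1,y1,k,n):
    c=cv2.resize(im[y0:y1,x0:x1],None,fx=k,fy=k,interpolation=cv2.INTER_CUBIC)
    for x in range((x0+9)//10*10,x1,10):
        cv2.line(c,((x-x0)*k,0),((x-x0)*k,10 if x%50 else 22),(0,255,0),1)
        if x%20==0: cv2.putText(c,str(x),((x-x0)*k-10,32),0,.4,(0,255,0),1)
    for y in range((y0+9)//10*10,y1,10):
        cv2.line(c,(0,(y-y0)*k),(10,(y-y0)*k),(0,255,0),1)
        if y%20==0: cv2.putText(c,str(y),(12,(y-y0)*k+4),0,.4,(0,255,0),1)
    cv2.imwrite(n,c)
crop(t,135,180,265,275,6,"pics/tc.png")
crop(s,160,112,290,212,6,"pics/sc.png")
crop(t,250,180,380,275,6,"pics/tc2.png")
E
```

```text
(no output)
```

View pics/tc.png

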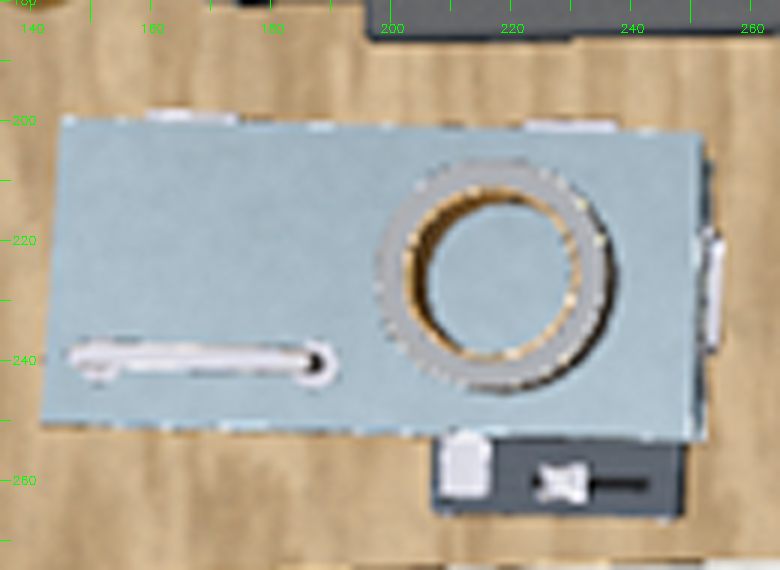

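View pics/sc.png

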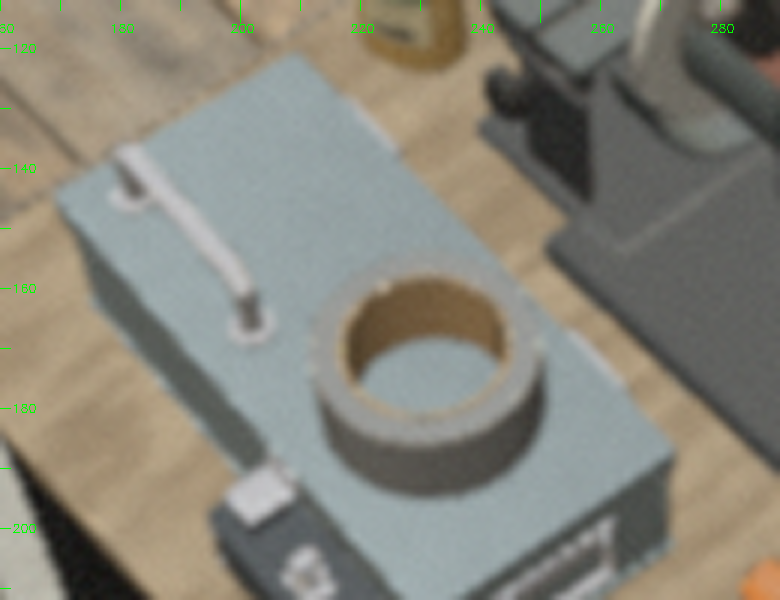

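View pics/tc2.png

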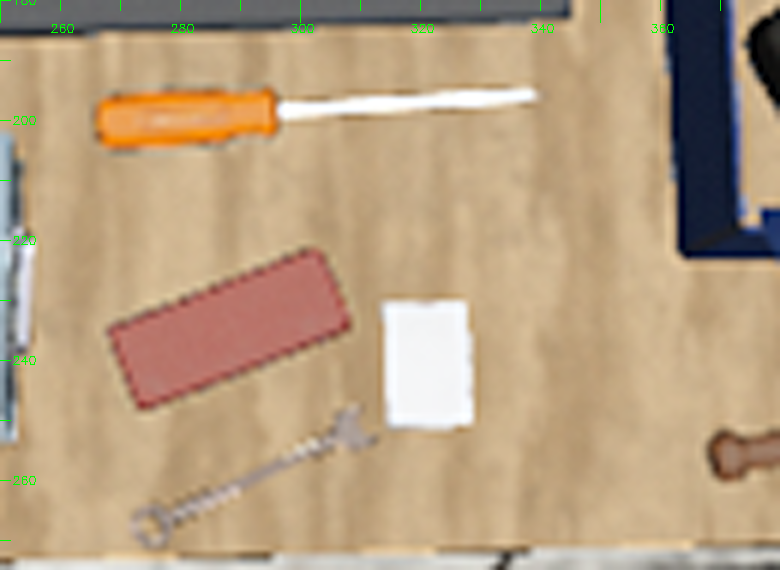

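The crops give lid corners in the top view at (145.5,199.5), (252,202), (251.5,253.5) and (142,250.5). The handle ends are at (148,239) and (188,240.5), the thumb piece at (228.5,260), and the roll's top-rim centre at (216.7,225.7). The free patch is centred near (335,222). Now I'll fit the poses.

```bash
cat > h.py <<'E'
import numpy as np
from workcell import *
from scipy.optimize import least_squares
from scipy.spatial.transform import Rotation as R
C={n:camera_params(n) for n in("top","side")}
def proj(n,X):
    c=C[n]["R"]@np.array(X)+C[n]["t"]; p=C[n]["mtx"]@c; return p[:2]/p[2]
def ray(n,uv,z):
    c=C[n]; d=c["R"].T@np.linalg.solve(c["mtx"],[*uv,1]); o=-c["R"].T@c["t"]; return o+d*(z-o[2])/d[2]
E
python3 - <<'E'
from h import *
P=[("top",(145.5,199.5),(72,150,101)),("top",(252,202),(72,-150,101)),("top",(251.5,253.5),(-72,-150,101)),("top",(142,250.5),(-72,150,101)),
("top",(168,239.7),(-42,75,144)),("top",(228.5,260),(-94,-90,96)),
("side",(209,121),(72,150,101)),("side",(170,143.7),(-72,150,101)),("side",(272,188),(72,-150,101)),("side",(190.7,148.2),(-42,75,144)),("side",(211,207),(-94,-90,94))]
def W(q,m): m=np.array(m)/1e3; c,s=np.cos(q[2]),np.sin(q[2]); return np.array([q[0]+c*m[0]-s*m[1],q[1]+s*m[0]+c*m[1],m[2]])
f=lambda q:np.concatenate([proj(n,W(q,m))-u for n,u,m in P])
r=least_squares(f,[.5,.2,0],loss="soft_l1"); print(r.x); print(f(r.x).reshape(-1,2).round(1))
for k,m in dict(handle=(-42,75,141),thumb=(-94,-90,84),hinge=(73,0,97)).items(): print(k,W(r.x,m).round(4))
print("roll",ray("top",(216.7,225.7),.149), ray("side",(231.5,171.5),.149))
print("side pred roll top", proj("side",ray("top",(216.7,225.7),.149)))
for uv in[(335,222),(308,233),(270,235),(363,222),(338,196),(330,230),(312,255),(285,274)]: print(uv,ray("top",uv,0).round(3))
o=get_obs();print(R.from_quat(o["ee_rot"]).as_matrix().round(3))
E
```

```text
[ 0.52307468  0.15176611 -0.04968281]
[[ 2.1  0.1]
 [ 0.6  0.2]
 [-0.7 -0.4]
 [ 2.2 -0.2]
 [-0.8 -0.2]
 [ 0.8  0.5]
 [ 0.7  0. ]
 [-1.1  1.3]
 [ 0.2 -1.4]
 [-1.1 -1.4]
 [-0.5 -1.1]]
handle [0.4849 0.2288 0.141 ]
thumb [0.4247 0.0665 0.084 ]
hinge [0.596  0.1481 0.097 ]
roll [0.51855318 0.09324763 0.149     ] [0.51766443 0.08379002 0.149     ]
side pred roll top [229.53621442 169.14740862]
(335, 222) [ 0.535 -0.246  0.   ]
(308, 233) [ 0.503 -0.162  0.   ]
(270, 235) [ 0.5   -0.046  0.   ]
(363, 222) [ 0.533 -0.332  0.   ]
(338, 196) [ 0.615 -0.259  0.   ]
(330, 230) [ 0.511 -0.23   0.   ]
(312, 255) [ 0.436 -0.172  0.   ]
(285, 274) [ 0.381 -0.089  0.   ]
[[-0.928  0.373 -0.   ]
 [ 0.373  0.928 -0.001]
 [-0.    -0.001 -1.   ]]
```

Call:
carry_out([
  [[0,0,0,0,0,1],[0,0,0,0,0,1],[0,0,0,0,0,1],[0,0,0,0,0,1],[0,0,0,0,0,1],[0,0,0,0,0,1],[0,0,0,0,0,1],[0,0,0,0,0,1],[0,0,0,0,0,1],[0,0,0,0,0,1],[0,0,0,0,0,1],[0,0,0,0,0,0.83],[0,0,0,0,0,0]],
], hand=-1, force=50)

```text
clock: 1.18
position: [0.2327, 0.5798, 0.2309]
ee_rot: [0.726, 0.688, -0.0, 0.0]
ft_force: [-0.1, 0.1, -0.0]
grip_width: 0.999
grasp_force: 0.0
```

```bash
cat >> h.py <<'E'
Q=[.5231,.1518,-.0497]
def W(m): m=np.array(m)/1e3; c,s=np.cos(Q[2]),np.sin(Q[2]); return np.array([Q[0]+c*m[0]-s*m[1],Q[1]+s*m[0]+c*m[1],m[2]])
def go(t):
    "tool-axis shift in units to world point t, turn to chest-aligned pointing down"
    o=get_obs(); T=R.from_quat(o["ee_rot"]); p=np.array(o["position"])
    c,s=np.cos(Q[2]),np.sin(Q[2]); G=R.from_matrix(np.array([[-s,c,0],[c,s,0],[0,0,-1]]).T)
    print("t",o["clock"],"pos",p.round(4),"F",np.round(o["ft_force"],1),"w",round(o["grip_width"],3),"gf",round(o["grasp_force"],1),"j",np.round(o["joint_pos"],2))
    print("turn",np.degrees((T.inv()*G).as_rotvec()/6).round(3),"shift",(T.inv().apply(np.array(t)-p)/.04).round(3),"aligned shift",(G.inv().apply(np.array(t)-p)/.04).round(3))
E
python3 -c "
from h import *
go([.474,.093,.231])"
```

```text
t 1.1833 pos [0.2327 0.5798 0.2309] F [-0.1  0.1 -0. ] w 0.999 gf 0.0 j [-1.34  0.33  0.1   1.47 -0.03  1.35 -1.29]
turn [-0.001  0.007 -0.04 ] shift [-1.1828e+01  6.6790e+00  5.0000e-03] aligned shift [-1.1856e+01  6.6290e+00 -3.0000e-03]
```

Call:
carry_out([
  [[-0.74,0.417,0,0,0,0],[-0.74,0.417,0,0,0,0],[-0.74,0.417,0,0,0,0],[-0.74,0.417,0,0,0,0],[-0.74,0.417,0,0,0,0],[-0.74,0.417,0,0,0,0],[-0.74,0.417,0,0,0,0],[-0.74,0.417,0,0,0,0],[-0.74,0.417,0,0,0,0],[-0.74,0.417,0,0,0,0],[-0.74,0.417,0,0,0,0],[-0.74,0.417,0,0,0,0],[-0.74,0.417,0,0,0,0],[-0.74,0.417,0,0,0,0],[-0.74,0.417,0,0,0,0],[-0.74,0.417,0,0,0,0],[0,0,0,0,0,0],[0,0,0,0,0,0]],
])

```text
clock: 2.68
position: [0.4763, 0.0919, 0.2313]
ee_rot: [0.725, 0.689, -0.0, 0.0]
ft_force: [0.3, 0.7, 0.6]
grip_width: 1.004
grasp_force: 0.0
```

```bash
python3 -c "
from h import *
go([.474,.091,.117])"
```

```text
t 2.6833 pos [0.4763 0.0919 0.2313] F [0.3 0.7 0.6] w 1.004 gf 0.0 j [-0.82  0.    0.54  1.84 -0.    1.3  -0.33]
turn [ 0.     0.002 -0.011] shift [-0.024 -0.055  2.856] aligned shift [-0.024 -0.055  2.856]
```

Call:
carry_out([
  [[-0.02,-0.05,0.5,0,0,0],[0,0,0.6,0,0,0],[0,0,0.6,0,0,0],[0,0,0.6,0,0,0],[0,0,0.4,0,0,0],[0,0,0.15,0,0,0],[0,0,0,0,0,0],[0,0,0,0,0,0]],
])

```text
clock: 3.35
position: [0.4739, 0.0937, 0.1179]
ee_rot: [0.724, 0.69, 0.0, 0.0]
ft_force: [0.4, -0.7, 0.6]
grip_width: 1.001
grasp_force: 0.0
```

Call:
carry_out([
  [[0,0,0,0,0,0],[0,0,0,0,0,0],[0,0,0,0,0,0],[0,0,0,0,0,0],[0,0,0,0,0,0],[0,0,0,0,0,0],[0,0,0,0,0,0],[0,0,0,0,0,0],[0,0,0,0,0,0],[0,0,0,0,0,0]],
], hand=1, force=50)

```text
clock: 4.18
position: [0.4738, 0.0931, 0.1176]
ee_rot: [0.725, 0.689, 0.0, -0.0]
ft_force: [-2.9, 0.0, 5.9]
grip_width: 0.189
grasp_force: 52.3
```

Call:
carry_out([
  [[0,0,-0.1,0,0,0],[0,0,-0.2,0,0,0],[0,0,-0.3,0,0,0],[0,0,-0.4,0,0,0],[0,0,-0.4,0,0,0],[0,0,-0.3,0,0,0],[0,0,-0.1,0,0,0],[0,0,0,0,0,0],[0,0,0,0,0,0]],
])

```text
clock: 4.93
position: [0.4735, 0.093, 0.1889]
ee_rot: [0.724, 0.689, -0.0, -0.0]
ft_force: [-0.2, -0.6, -2.0]
grip_width: 0.189
grasp_force: 49.9
```

```bash
python3 -c "
from h import *
go([.49,-.246,.188])
import cv2
a=camera('side')[60:300,130:430,::-1];b=camera('top')[130:290,130:400,::-1]
cv2.imwrite('pics/l1.png',cv2.resize(np.hstack([a,cv2.copyMakeBorder(b,0,80,0,0,0)]),None,fx=1.4,fy=1.4))"
```

```text
t 4.9333 pos [0.4735 0.093  0.1889] F [-0.2 -0.6 -2. ] w 0.189 gf 49.9 j [-0.82  0.03  0.54  1.91 -0.02  1.21 -0.32]
turn [-0.004  0.    -0.001] shift [-8.443  0.833  0.023] aligned shift [-8.443  0.833  0.023]
```

View pics/l1.png

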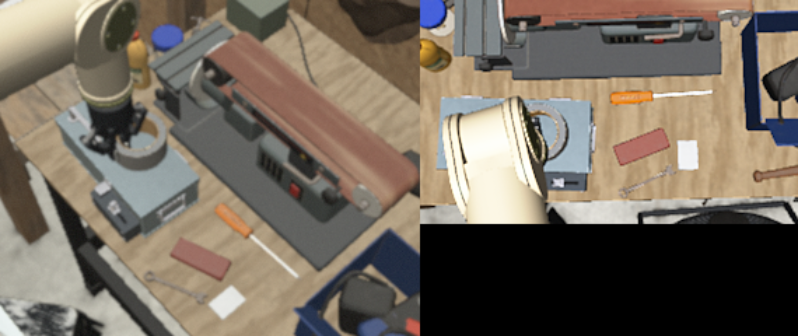

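The roll is held level above the lid, at about (140,140) in the left pane. Next I'll carry it to the patch.

Call:
carry_out([
  [[-0.3,0.07,0,0,0,0],[-0.5,0.07,0,0,0,0],[-0.7,0.07,0,0,0,0],[-0.7,0.07,0,0,0,0],[-0.7,0.07,0,0,0,0],[-0.7,0.07,0,0,0,0],[-0.7,0.07,0,0,0,0],[-0.7,0.07,0,0,0,0],[-0.7,0.07,0,0,0,0],[-0.7,0.07,0,0,0,0],[-0.7,0.07,0,0,0,0],[-0.7,0.06,0,0,0,0],[-0.44,0,0,0,0,0],[-0.2,0,0,0,0,0],[0,0,0,0,0,0],[0,0,0,0,0,0]],
])

```text
clock: 6.37
position: [0.49, -0.245, 0.1887]
ee_rot: [0.725, 0.689, -0.0, -0.001]
ft_force: [0.0, -0.6, -1.7]
grip_width: 0.187
grasp_force: 49.9
```

Call:
carry_out([
  [[0,0,0.3,0,0,0],[0,0,0.6,0,0,0],[0,0,0.6,0,0,0],[0,0,0.6,0,0,0],[0,0,0.6,0,0,0],[0,0,0.6,0,0,0],[0,0,0.4,0,0,0],[0,0,0.2,0,0,0],[0,0,0,0,0,0],[0,0,0,0,0,0]],
])

```text
clock: 7.2
position: [0.4903, -0.2451, 0.0334]
ee_rot: [0.724, 0.69, 0.0, -0.0]
ft_force: [0.1, -0.1, -2.0]
grip_width: 0.186
grasp_force: 49.9
```

```bash
python3 -c "
from h import *
go([.49,-.246,.017])"
```

```text
t 7.2 pos [ 0.4903 -0.2451  0.0334] F [ 0.1 -0.1 -2. ] w 0.186 gf 49.9 j [-0.24  0.45  0.75  1.9  -0.38  0.93  0.64]
turn [-0.002 -0.002  0.007] shift [-0.022 -0.007  0.409] aligned shift [-0.022 -0.007  0.409]
```

Call:
carry_out([
  [[0,0,0.15,0,0,0],[0,0,0.12,0,0,0],[0,0,0.08,0,0,0],[0,0,0.05,0,0,0],[0,0,0.02,0,0,0],[0,0,0,0,0,0],[0,0,0,0,0,0]],
])

```text
clock: 7.78
position: [0.4903, -0.2458, 0.0168]
ee_rot: [0.725, 0.689, 0.0, -0.0]
ft_force: [-2.0, 1.9, 2.9]
grip_width: 0.188
grasp_force: 51.1
```

Call:
carry_out([
  [[0,0,0,0,0,0],[0,0,0,0,0,0],[0,0,0,0,0,0],[0,0,0,0,0,0],[0,0,0,0,0,0],[0,0,0,0,0,0],[0,0,0,0,0,0],[0,0,0,0,0,0],[0,0,0,0,0,0],[0,0,0,0,0,0]],
], hand=-1)

```text
clock: 8.62
position: [0.4901, -0.2458, 0.0165]
ee_rot: [0.724, 0.689, 0.0, -0.0]
ft_force: [-1.2, -0.2, 0.5]
grip_width: 0.997
grasp_force: 0.0
```

Call:
carry_out([
  [[0,0,-0.2,0,0,0],[0,0,-0.5,0,0,0],[0,0,-0.8,0,0,0],[0,0,-0.9,0,0,0],[0,0,-0.9,0,0,0],[0,0,-0.9,0,0,0],[0,0,-0.5,0,0,0],[0,0,-0.2,0,0,0],[0,0,0,0,0,0]],
])

```text
clock: 9.37
position: [0.4909, -0.2463, 0.2146]
ee_rot: [0.725, 0.689, 0.001, 0.001]
ft_force: [-0.6, -0.2, -0.4]
grip_width: 1.003
grasp_force: 0.0
```

```bash
python3 -c "
from h import *
go(W([-42,75,200]))
import cv2
a=camera('side')[60:300,130:430,::-1];b=camera('top')[130:290,130:400,::-1]
cv2.imwrite('pics/l2.png',cv2.resize(np.hstack([a,cv2.copyMakeBorder(b,0,80,0,0,0)]),None,fx=1.4,fy=1.4))"
```

```text
t 9.3667 pos [ 0.4909 -0.2463  0.2146] F [-0.6 -0.2 -0.4] w 1.003 gf 0.0 j [-0.37  0.22  0.87  1.73 -0.17  1.27  0.49]
turn [ 0.034  0.    -0.002] shift [11.855 -0.745  0.362] aligned shift [11.855 -0.74   0.365]
```

View pics/l2.png

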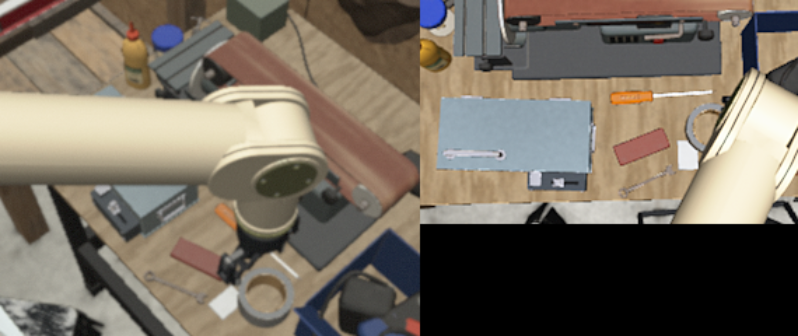

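The roll lies flat on the bench at about (265,295) in the left pane, and nothing else has moved. On to the handle.

Call:
carry_out([
  [[0.4,-0.05,0,0,0,0],[0.7,-0.05,0,0,0,0],[0.85,-0.05,0,0,0,0],[0.85,-0.05,0,0,0,0],[0.85,-0.05,0,0,0,0],[0.85,-0.05,0,0,0,0],[0.85,-0.05,0,0,0,0],[0.85,-0.05,0,0,0,0],[0.85,-0.05,0,0,0,0],[0.85,-0.05,0,0,0,0],[0.85,-0.05,0,0,0,0],[0.85,-0.05,0,0,0,0],[0.85,-0.05,0,0,0,0],[0.85,-0.05,0,0,0,0],[0.56,-0.04,0,0,0,0],[0,0,0,0,0,0],[0,0,0,0,0,0]],
])

```text
clock: 10.88
position: [0.4831, 0.2301, 0.2104]
ee_rot: [0.724, 0.69, -0.002, -0.0]
ft_force: [0.4, -0.9, -0.9]
grip_width: 1.002
grasp_force: 0.0
```

```bash
python3 -c "
from h import *
go(W([-42,75,124]))"
```

```text
t 10.8833 pos [0.4831 0.2301 0.2104] F [ 0.4 -0.9 -0.9] w 1.002 gf 0.0 j [-0.96  0.15  0.47  1.75 -0.07  1.26 -0.51]
turn [-0.025  0.025  0.022] shift [-0.025  0.053  2.159] aligned shift [-0.031  0.047  2.159]
```

Call:
carry_out([
  [[-0.03,0.05,0.4,0,0,0],[0,0,0.6,0,0,0],[0,0,0.6,0,0,0],[0,0,0.4,0,0,0],[0,0,0.16,0,0,0],[0,0,0,0,0,0],[0,0,0,0,0,0]],
])

```text
clock: 11.47
position: [0.4864, 0.2273, 0.1263]
ee_rot: [0.725, 0.689, -0.0, 0.0]
ft_force: [0.7, 0.8, 0.9]
grip_width: 0.998
grasp_force: 0.0
```

Call:
carry_out([
  [[0,0,0,0,0,0],[0,0,0,0,0,0],[0,0,0,0,0,0],[0,0,0,0,0,0],[0,0,0,0,0,0],[0,0,0,0,0,0],[0,0,0,0,0,0],[0,0,0,0,0,0],[0,0,0,0,0,0],[0,0,0,0,0,0],[0,0,0,0,0,0],[0,0,0,0,0,0]],
], hand=1, force=40)

```text
clock: 12.47
position: [0.4861, 0.2283, 0.1263]
ee_rot: [0.724, 0.689, 0.0, -0.0]
ft_force: [-2.8, -1.9, 5.5]
grip_width: 0.111
grasp_force: 39.1
```

Call:
carry_out([
  [[0,0.01,-0.03,0,0,0],[0,0.01,-0.03,0,0,0],[0,0,0,0,0,0],[0,0,0,0,0,0]],
])

```text
clock: 12.8
position: [0.4867, 0.2282, 0.1281]
ee_rot: [0.724, 0.689, -0.0, -0.0]
ft_force: [1.4, 1.8, -4.8]
grip_width: 0.109
grasp_force: 39.0
```

Call:
carry_out([
  [[0,0.01,-0.02,0,0,0],[0,0,0,0,0,0],[0,0,0,0,0,0]],
])

```text
clock: 13.05
position: [0.4871, 0.2282, 0.1291]
ee_rot: [0.724, 0.689, -0.0, -0.0]
ft_force: [0.1, 2.5, -4.9]
grip_width: 0.112
grasp_force: 38.9
```

Call:
carry_out([
  [[0,0.01,-0.02,0,0,0],[0,0,0,0,0,0],[0,0,0,0,0,0]],
])

```text
clock: 13.3
position: [0.4875, 0.2282, 0.1301]
ee_rot: [0.724, 0.689, -0.0, -0.0]
ft_force: [-1.2, 2.9, -4.5]
grip_width: 0.107
grasp_force: 39.0
```

Call:
carry_out([
  [[0,0.01,-0.02,0,0,0],[0,0,0,0,0,0],[0,0,0,0,0,0]],
])

```text
clock: 13.55
position: [0.4879, 0.2281, 0.1309]
ee_rot: [0.724, 0.689, -0.0, -0.0]
ft_force: [-3.1, 1.3, -3.6]
grip_width: 0.109
grasp_force: 39.1
```

Call:
carry_out([
  [[0,0,-0.02,0,0,0],[0,0,-0.02,0,0,0],[0,0,0,0,0,0],[0,0,0,0,0,0]],
])

```text
clock: 13.88
position: [0.4886, 0.2281, 0.1327]
ee_rot: [0.725, 0.689, 0.0, 0.0]
ft_force: [1.8, 2.6, -6.2]
grip_width: 0.108
grasp_force: 38.9
```

Call:
carry_out([
  [[0,0.02,-0.05,0,0,0],[0,0.02,-0.05,0,0,0],[0,0.02,-0.05,0,0,0],[0,0,0,0,0,0],[0,0,0,0,0,0]],
])

```text
clock: 14.3
position: [0.4914, 0.2279, 0.1388]
ee_rot: [0.725, 0.689, 0.001, 0.0]
ft_force: [5.3, 2.7, -8.4]
grip_width: 0.109
grasp_force: 38.9
```

The lid came up 12.5 mm with a steady pull of about 8 N. The catch would have stopped it at about 3.5 mm, so it looks free. I'll lift a little further along the arc to confirm.

Call:
carry_out([
  [[0,0.07,-0.12,0,0,0],[0,0.07,-0.12,0,0,0],[0,0.09,-0.125,0,0,0],[0,0.09,-0.125,0,0,0],[0,0,0,0,0,0],[0,0,0,0,0,0]],
])

```text
clock: 14.8
position: [0.5031, 0.2274, 0.1584]
ee_rot: [0.725, 0.689, -0.0, -0.0]
ft_force: [-2.7, 3.2, -3.0]
grip_width: 0.108
grasp_force: 39.2
```

```bash
python3 -c "
from h import *
go([.49,.228,.2])
import cv2
a=camera('side')[60:300,130:430,::-1];b=camera('top')[130:290,130:400,::-1]
cv2.imwrite('pics/l3.png',cv2.resize(np.hstack([a,cv2.copyMakeBorder(b,0,80,0,0,0)]),None,fx=1.4,fy=1.4))"
```

```text
t 14.8 pos [0.5031 0.2274 0.1584] F [-2.7  3.2 -3. ] w 0.108 gf 39.2 j [-0.92  0.24  0.48  1.77 -0.12  1.16 -0.46]
turn [-0.006 -0.002 -0.002] shift [ 0.    -0.328 -1.041] aligned shift [-0.    -0.327 -1.041]
```

View pics/l3.png

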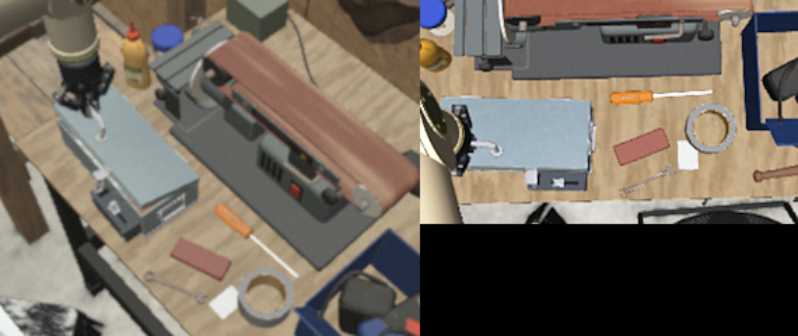

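The lid is clearly open by about 0.3 rad, with its staple out of the catch box at about (100,180) in the left pane. So it was not caught, and I'll carry on up the arc.

Call:
carry_out([
  [[0,0.1,-0.115,0,0,0],[0,0.1,-0.115,0,0,0],[0,0.11,-0.105,0,0,0],[0,0.11,-0.105,0,0,0],[0,0.12,-0.095,0,0,0],[0,0.12,-0.095,0,0,0],[0,0,0,0,0,0],[0,0,0,0,0,0]],
])

```text
clock: 15.57
position: [0.5283, 0.2262, 0.1843]
ee_rot: [0.724, 0.689, -0.001, -0.001]
ft_force: [-14.8, 0.0, 10.5]
grip_width: 0.108
grasp_force: 39.8
```

```bash
python3 -c "
from h import *
go([.52,.227,.2])"
```

```text
t 15.5667 pos [0.5283 0.2262 0.1843] F [-14.8   0.   10.5] w 0.108 gf 39.8 j [-0.9   0.27  0.49  1.68 -0.13  1.23 -0.42]
turn [-0.029 -0.004  0.004] shift [ 0.009 -0.211 -0.391] aligned shift [ 0.009 -0.209 -0.392]
```

Call:
carry_out([
  [[0,0,-0.04,0,0,0],[0,0.11,-0.09,0,0,0],[0,0.13,-0.085,0,0,0],[0,0,0,0,0,0],[0,0,0,0,0,0]],
])

```text
clock: 15.98
position: [0.5393, 0.2256, 0.1923]
ee_rot: [0.725, 0.689, 0.0, -0.0]
ft_force: [-6.2, 1.5, 1.3]
grip_width: 0.109
grasp_force: 39.9
```

Call:
carry_out([
  [[0,0.13,-0.075,0,0,0],[0,0.14,-0.07,0,0,0],[0,0.14,-0.06,0,0,0],[0,0.14,-0.055,0,0,0],[0,0,0,0,0,0],[0,0,0,0,0,0],[0,0,0,0,0,0]],
])

```text
clock: 16.57
position: [0.5616, 0.2246, 0.2035]
ee_rot: [0.725, 0.689, 0.001, 0.0]
ft_force: [-5.9, 1.4, 6.2]
grip_width: 0.11
grasp_force: 39.6
```

Call:
carry_out([
  [[0,0,0,0,0,0],[0,0,0,0,0,0],[0,0,0,0,0,0],[0,0,0,0,0,0],[0,0,0,0,0,0],[0,0,0,0,0,0]],
])

```text
clock: 17.07
position: [0.5615, 0.2246, 0.2035]
ee_rot: [0.724, 0.689, 0.001, 0.0]
ft_force: [-5.3, 1.8, 6.1]
grip_width: 0.105
grasp_force: 39.6
```

```bash
python3 -c "
from h import *
go([.56,.224,.2])
import cv2
a=camera('side')[60:300,130:430,::-1];b=camera('top')[130:290,130:400,::-1]
cv2.imwrite('pics/l4.png',cv2.resize(np.hstack([a,cv2.copyMakeBorder(b,0,80,0,0,0)]),None,fx=1.4,fy=1.4))"
```

```text
t 17.0667 pos [0.5615 0.2246 0.2035] F [-5.3  1.8  6.1] w 0.105 gf 39.6 j [-0.86  0.32  0.5   1.58 -0.16  1.28 -0.38]
turn [ 0.012 -0.01  -0.001] shift [-0.017 -0.038  0.086] aligned shift [-0.017 -0.038  0.087]
```

View pics/l4.png

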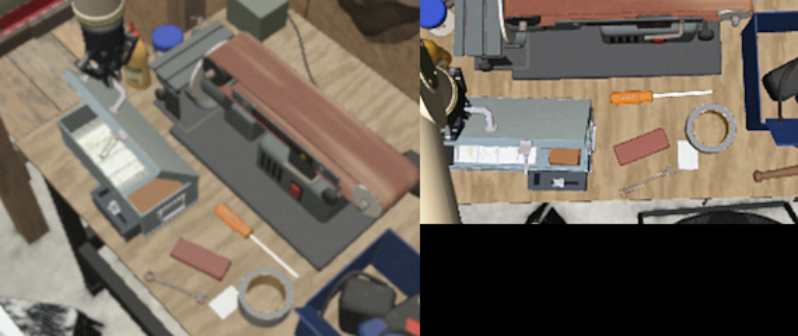

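The lid stands well open and is held by the gripper, with the chest's inside visible at about (110,150). The roll is flat on the bench at (265,295) and the other things are where they were. Handing in.

```bash
python3 -c "
from workcell import *
print(hand_in())"
```

```text
the job is handed in; nothing more can be done
None
```

The job is handed in with the arm holding the lid open at about 0.9 rad (roughly 50°); the tape roll lies flat on the bench, the tug showed the catch did not have the lid so I left the slide alone, and nothing else looked moved in the last picture.

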